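Plug the interface module into the chromatograph dock

TASK

Lift the black plug-in module straight out of its aluminium storage stand and plug it into the slot strip of the dark dock, feeling for the place where all six blades drop into their six slots, then press it gently home until its flange lies flat on the strip and both spring catches have snapped over the flange ends; let go of it there. Never press on the dock with more than about 20 N, and leave the other things on the bench where they are.

Things in the scene. Friction and masses are not known exactly. Their poses are not given: they have to be found in the camera images.
- module: Black plug-in module, about 140 to 240 g, upright in the stand. Origin: centre of its flange's underside; z up, y along its length. Flange 34 (x) x 125.4 (y) x 6 mm (z 0 to 6 mm); on it a gripping body 28 (x) x 88 (y) mm from z = 6 to 40 mm, low ribs on top. Six blades hang below (see point module_tips). Symmetric: may be plugged in either way round.
- module_tips (a point): Point on the module's axis at the blade tips, 20 mm below its origin, same axes. The six brass blades stand in one row along y, 17 mm apart (y = -42.5 to +42.5 mm), each 4 mm (y) x 7 mm (x), 20 mm long, with plain square tips.
- stand: Aluminium storage stand fixed on the bench, footprint 70 (x) x 148 (y) mm. Origin: centre of its underside. The module's flange rests 36 mm above the bench on two walls along y (12 mm thick, 16 mm gap where the blades hang), with the module's axes along the stand's; end stops along y, 6 mm thick, inner faces 130 mm apart, rise to 42 mm.
- dock: Dark steel dock box fixed on the bench, 100 (x) x 210 (y) x 40 mm high, origin at the centre of its underside, z up. Along its middle, parallel to y, stands a white strip 30 mm wide and 120 mm long with six slots in its top (see point dock_top).
- dock_top (a point): Point on the dock's axis at the strip's top, 55 mm above the dock's origin, dock's axes; the flange underside is at this height when home. Slots: six in a row along y, 17 mm apart, 5.8 mm (y) x 13 mm (x), 23 mm deep, square edges, at x = 0. The strip is clamped firmly, its centre anywhere from -8 to +8 mm along y from this point: not measured, new each time, found by touch or sight.
- catch_a (a joint): Steel spring catch at the strip's +y end; 0 m = sprung in (free or snapped), 0.002 to 0.003 m out while the flange passes, 0.006 at most. It rises 17 mm above the strip top; its inner face slopes from 64.7 mm (top) in to 60.5 mm from the strip's centre; below it a nose 6.8 to 8.5 mm above the strip top springs over the flange's end. Passing both catches takes about 5 to 10 N in all.
- catch_b (a joint): The same catch at the strip's -y end. With the blade tips on the strip's top, the flange is still clear above both catches.
- blank_cover: Bystander: flat black blank cover 34 x 125 x 6 mm with a small grip on top and no blades, lying on the bench; leave alone. Origin: centre of underside.
- vial_jar: Bystander: small amber glass jar, 44 mm across, 60 mm high, standing. Origin: centre of underside.
- beaker: Bystander: glass beaker, 70 mm across, 85 mm high, standing. Origin: centre of underside.
- driver: Bystander: black-handled screwdriver lying on the bench; origin under its middle.
- spanner: Bystander: steel spanner lying on the bench; origin under its middle.
- mouse: Bystander: black computer mouse, 105 x 60 mm, 32 mm high. Origin: centre of underside.
Mind the look-alikes: they are no part of the job. Of the things that look like the dock, take the one that is farthest to the robot's left at the start.

How it is judged:
On the way, in this order (a step that is already met when the one before it is completed fails the run):
1. the module is lifted clear of the stand in the gripper (z of module in the frame of stand above 0.062 m and contact force between the fingers and module above 1 N), for 0.1 s.
2. all six blades stand in their slots, at least 6 mm deep (z of module in the frame of dock between 0.052 and 0.069 m and x of module in the frame of dock between -0.005 and 0.005 m and y of module in the frame of dock between -0.0105 and 0.0105 m and angle between the y axis of module and the y axis of dock, either way round below 0.12 rad), for 0.05 s.
At the end, for the whole second after the job is handed in: The module stands in the dock's strip, all six blades in their own slots, its flange underside within 1.4 mm of the strip's top and tilted less than 0.05 rad, both catches sprung back in (under 1 mm) over the flange ends; it is released and at rest (z of module in the frame of dock between 0.052 and 0.0564 m and x of module in the frame of dock between -0.005 and 0.005 m and y of module in the frame of dock between -0.0105 and 0.0105 m and angle between the y axis of module and the y axis of dock, either way round below 0.12 rad and angle between module's own z axis and vertical below 0.05 rad and value of joint each of catch_a, catch_b below 0.001 m and linear speed of module below 0.02 m/s); the robot touches nothing.
It fails at once if the contact forces on the dock from the module or the arm add up to more than 26 N (contact force between any of module, the arm, the fingers and dock above 26 N).
It fails at once if a bystander is moved by more than 30 mm (distance of any of blank_cover, vial_jar, beaker, driver, spanner, mouse from where it was at the start of the episode above 0.03 m).
It also fails if it takes over 70 s, if anything falls off the work surface, if the arm or the gripper's body presses on something with over 40 N, if the wrist force passes 120 N, or if a joint passes its speed limit or range.

ROBOT

A 6-joint arm with a two-finger parallel gripper is mounted at the origin on the work surface. World frame = base frame: x ahead of the robot, y to its left, z up, the work surface at z = 0. Lengths are in m, angles in rad, forces in N, time in s.
With the tool pointing down it reaches from about 0.25 to 0.725 m from the base axis. Payload 4 kg.
Tool frame: the origin (TCP) lies on the front face of the gripper's body, between the roots of the fingers; the fingertips stand 73 mm ahead of it and the grasp point (between the pads) lies 54 mm ahead of it; z points along the fingers, y is the line along which they close (so a half turn about z gives the same grasp; the last joint's range is limited). The gripper opens to 85 mm and grips with 20 to 120 N. Pads are 22 mm wide; open, the fingers measure 114 mm over their backs; the gripper's body (76 mm by 85 mm) begins 54 mm behind the grasp point. The pads swing forward as they close: fully open they stand 13 mm farther back than shut.
Start: joints at [1.209, 0.241, 0.005, 1.335, 0, 1.571], TCP at [0.177, 0.468, 0.304] pointing down, gripper open.
Joint ranges: [-2.72, 2.72], [-1.05, 1.87], [-1.09, 1.28], [-1.99, 2.15], [-1.42, 1.44], [-3.14, 3.14]. Speed limits (rad/s): [2.79, 2.79, 3.14, 3.14, 3.14, 3.14].

INTERFACE

Orientations are given as a unit quaternion [x, y, z, w].
In Python, from workcell import bot gives the robot as it stands. The module is installed in compiled form; this text tells all that it offers.
- The arm moves only by the tool step_arm, never from a script. Its argument "rows" is a list of rows, each a list of 2 entries, a list of its own where there are three numbers: the shift along the tool's x, y, z in mm, then the turn about the tool's z in degrees. A call has 1 to 12 rows; each row is the pose to reach, as a shift and turn from the pose commanded when the call began, along the tool's axes at that moment; what a row does not reach only later rows make up. A row lasts 1/8 s, in which the tool goes at most 62.5 mm and 10.7 degrees, less where a joint would pass 70% of its speed; a pose out of reach is approached as far as the arm can. A call with a gripper value outside its range is refused whole. "claw" is the gripper's target within -1 to 1 (shut at 1, half-way at 0, fully open at -1), set as the call begins (left out, the last holds). The fingers move at their own pace and stop on an object; the grip force is fixed at half the most. Time passes only in rows, so rows that repeat a pose let the fingers close. It gives the time, the measured TCP pose, the force, the opening and the grip force at its end, in the units of the state.
- bot.get_obs(): the state, without advancing time (a new reading comes with each control period).
- bot.camera(name): name is "scene" or "side" or "wrist"; returns (picture, depth): 480x640x3 uint8, red, green, blue; 480x640 float32, m along the optical axis (not along the pixel's ray), 0 where there is no reading.
- bot.camera_params(name): a dict with "fx", "fy", "cx", "cy" (pixels), "pose" (4x4, takes a point from camera to world coordinates). Camera axes: x right, y up, looking along -z (the intrinsics and any distortion apply to the point x, -y, -z); pixel columns grow to the right and rows downward; lengths in m; the calibration is good to about 2 mm. The wrist camera is an equidistant fisheye: a pixel r from the principal point sees the ray r / f radians off the axis. A picture is of the moment at which its call begins: read the wrist's pose just before it. camera_params takes no time and is no camera call; for the wrist camera it gives the pose at the moment of the call.
- bot.job_done(): hands the job in; it is judged then, once.
Trained networks look in the newest picture that a camera, given by its name, has taken for a name from the list of things; names that differ only in an ending like _2 or _b are one class to them, and where a whole thing is asked for, a point or a joint stands for the part that bears it (a point fixed in the world has none). Each returns a list of dicts, best first, with "score" (0 to 1); they miss things now and then, are a little off and sometimes report something else, mostly with a low value. They report only what shows in the picture. A call takes as long as a camera call. They do not tell look-alikes from the thing itself.
- bot.trace(target, camera): "pixels" (480x640 bool, what is visible of it) and "uv" ([column, row] in pixels, amid what is visible of it).
The state is a dict: "clock": time; "joint_pos": joint angles; "joint_vel": joint speeds; "tau": joint torques, N m; "eef_pos": TCP position; "tool_rot": TCP orientation; "ft_force": force on the tool from outside, world axes, zero at the start; "ft_torque": the same for the moment, N m; "grip_width": finger opening in m; "grasp_force": force on a finger pad.
Only numpy, scipy, OpenCV 4.12 (cv2) and the standard library are available. Lean on these libraries where they do the work, as an engineer would, in place of code of your own. Each camera call takes 0.05 s, during which the arm holds its last target. There are 200 camera calls.

## Working session

There is one attempt and no reset: what is moved stays moved. The work goes in short steps, Python scripts to look and compute and a tool call to move; the robot and the scene stay as the last step left them, time stands still between calls to the robot, and variables do not carry over. Pictures are saved under pics/ and viewed, at most 10 in all, crops included, and the job is handed in when it is done.

Besides the shell and the picture viewer there is one more tool, called after "Request:" in YAML: its name, and indented under it one key for each argument. step_arm: Moves the arm, as the interface text tells. Its arguments: {"type":"object","properties":{"rows":{"type":"array"},"claw":{"type":"number"}},"required":["rows"]}

```bash
mkdir -p pics
cat > h.py <<'E'
import numpy as np, cv2
from workcell import bot
def cloud(name,depth,par):
    v,u=np.mgrid[0:480,0:640].astype(float)
    x=(u-par['cx'])/par['fx']; y=(v-par['cy'])/par['fy']
    if name=='wrist':
        r=np.hypot(x,y); s=np.where(r>1e-6,np.tan(np.clip(r,0,1.5))/np.maximum(r,1e-6),1); x=x*s;y=y*s
    P=np.stack([x*depth,-y*depth,-depth],-1)
    T=np.array(par['pose'])
    W=P@T[:3,:3].T+T[:3,3]
    W[depth<=0]=np.nan
    return W
def shot(name,fn=None):
    par=bot.camera_params(name)
    rgb,d=bot.camera(name)
    if fn: cv2.imwrite('pics/'+fn,rgb[:,:,::-1])
    return rgb,d,par,cloud(name,d,par)
E
python3 - <<'E'
from h import *
ims=[]
for n in ['scene','side']:
    rgb,d,par,W=shot(n,n+'0.png'); np.savez(n+'0',rgb=rgb,d=d,W=W)
    print(n,{k:np.round(par[k],3).tolist() for k in par})
    ims.append(rgb)
    for t in ['module','stand','dock','blank_cover','vial_jar','beaker','mouse','driver','spanner']:
        for r in bot.trace(t,n):
            m=r['pixels']; p=W[m]; p=p[~np.isnan(p[:,0])]
            if len(p): print(n,t,round(r['score'],2),np.round(r['uv']),m.sum(),np.round(np.median(p,0),3),'zmax',round(np.percentile(p[:,2],98),3))
o=bot.get_obs(); print(o)
cv2.imwrite('pics/both.png',cv2.resize(np.vstack(ims)[:,:,::-1],(450,675))[:600] if 0 else cv2.resize(np.hstack(ims)[:,:,::-1],(800,300)))
E
```

```text
scene {'fx': 531.725, 'fy': 531.725, 'cx': 325.262, 'cy': 245.965, 'pose': [[-0.728, -0.467, 0.502, 1.254], [0.686, -0.512, 0.517, 0.627], [0.016, 0.721, 0.693, 1.083], [0.0, 0.0, 0.0, 1.0]]}
scene module 0.79 [418. 308.] 832 [0.509 0.187 0.065] zmax 0.082
scene stand 0.88 [411. 329.] 903 [0.523 0.191 0.014] zmax 0.045
scene dock 0.67 [250. 150.] 1524 [ 0.378 -0.656  0.043] zmax 0.067
scene dock 0.62 [342. 193.] 2011 [ 0.303 -0.296  0.042] zmax 0.065
scene blank_cover 0.72 [385. 268.] 430 [0.413 0.005 0.009] zmax 0.02
scene blank_cover 0.31 [418. 313.] 804 [0.51  0.185 0.065] zmax 0.082
scene vial_jar 0.92 [313. 312.] 414 [0.697 0.008 0.048] zmax 0.065
scene beaker 0.55 [339. 354.] 1066 [0.739 0.142 0.056] zmax 0.089
scene mouse 0.91 [254. 207.] 462 [ 0.529 -0.438  0.027] zmax 0.038
scene driver 0.78 [248. 289.] 381 [ 0.749 -0.178  0.023] zmax 0.031
scene spanner 0.8 [495. 410.] 679 [0.552 0.461 0.009] zmax 0.014
side {'fx': 492.906, 'fy': 492.906, 'cx': 327.449, 'cy': 241.543, 'pose': [[0.788, 0.443, -0.428, -0.113], [-0.616, 0.557, -0.557, -0.96], [-0.008, 0.702, 0.712, 1.141], [0.
[... 895 characters left out ...]
int_pos': array([ 1.20898949e+00,  2.40580235e-01,  4.99744174e-03,  1.33521123e+00,
       -2.09291787e-06,  1.57078436e+00]), 'joint_vel': array([ 9.81556693e-04,  1.26634129e-03, -2.87793398e-04, -1.75977968e-03,
        1.70096935e-04, -8.81718153e-05]), 'tau': array([-9.46603141e-04, -3.72215688e+01,  2.52697510e+01,  1.05804993e-03,
        4.33850187e-05,  7.49760467e-07]), 'eef_pos': array([0.17698056, 0.46762332, 0.30391537]), 'tool_rot': array([1.79912441e-01, 9.83682629e-01, 9.43814334e-07, 1.23645229e-06]), 'ft_force': array([-0.44519707, -0.25079833,  0.68455252]), 'ft_torque': array([ 0.05540872,  0.00461539, -0.02069229]), 'grasp_force': 0.0, 'grip_width': 0.08566830950915656}
```

View pics/scene0.png

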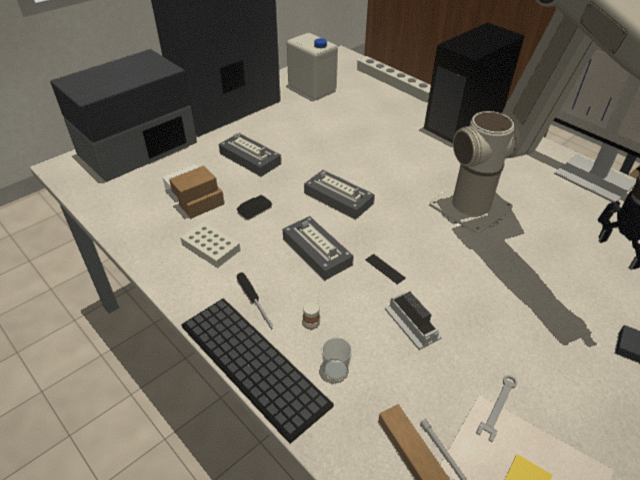

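Picture: three dock look-alikes, at (250,150), (342,193) and (318,246). The stand with the module is at (413,318), and an unidentified dark thing is cut off at (630,345). I'll check that one before choosing the leftmost.

Run:
```python
from h import *
S=np.load('scene0.npz');D=np.load('side0.npz')
W=S['W']; print('edge thing',np.round(W[335:360:6,615:640:8],3).reshape(-1,3))
a=cv2.resize(S['rgb'][210:350,270:450],(720,560),interpolation=cv2.INTER_CUBIC)
cv2.imwrite('pics/crop1.png',a[:,:,::-1])
def fit(W,c,r,zl,zh):
    m=(np.hypot(W[...,0]-c[0],W[...,1]-c[1])<r)&(W[...,2]>zl)&(W[...,2]<zh)
    p=W[m][:,:2].astype(np.float32)*1000
    (cx,cy),(w,h),ang=cv2.minAreaRect(p); 
    q=cv2.boxPoints(((cx,cy),(w,h),ang)); e=q[1]-q[0] if np.linalg.norm(q[1]-q[0])>np.linalg.norm(q[2]-q[1]) else q[2]-q[1]
    print(len(p),round(cx),round(cy),'size',round(w),round(h),'long axis yaw',round(np.degrees(np.arctan2(e[1],e[0]))%180,1))
for n,W in (('scene',S['W']),('side',D['W'])):
    print(n);fit(W,(.49,-.2),.14,.033,.047);fit(W,(.49,-.2),.1,.051,.06);fit(W,(.5,.18),.11,.068,.085);fit(W,(.5,.18),.11,.034,.08)
    m=(W[...,2]>.033)&(W[...,2]<.047)&(W[...,1]>.2)&(W[...,0]>.1)&(W[...,0]<.9)
    print('left dark top pts',m.sum(), np.round(np.nanmedian(W[m],0),2) if m.sum() else '')
```

```text
edge thing [[0.152 0.549 0.003]
 [0.163 0.565 0.028]
 [0.154 0.578 0.033]
 [0.134 0.592 0.029]
 [0.169 0.558 0.001]
 [0.186 0.573 0.033]
 [0.166 0.586 0.028]
 [0.155 0.6   0.031]
 [0.191 0.566 0.006]
 [0.2   0.581 0.029]
 [0.183 0.594 0.027]
 [0.171 0.607 0.029]
 [0.203 0.574 0.   ]
 [0.2   0.588 0.013]
 [0.2   0.602 0.027]
 [0.188 0.615 0.029]
 [0.224 0.582 0.004]
 [0.208 0.595 0.003]
 [0.195 0.609 0.005]
 [0.19  0.622 0.014]]
scene
1271 503 -179 size 216 105 long axis yaw 83.4
319 506 -173 size 138 50 long axis yaw 83.4
388 502 177 size 90 32 long axis yaw 76.9
919 502 178 size 151 45 long axis yaw 76.4
left dark top pts 2188 [0.76 0.39 0.04]
side
1327 505 -180 size 218 103 long axis yaw 83.5
265 504 -176 size 141 39 long axis yaw 78.1
155 502 173 size 92 29 long axis yaw 75.9
374 499 176 size 151 40 long axis yaw 78.1
left dark top pts 664 [0.73 0.58 0.04]
```

View pics/crop1.png

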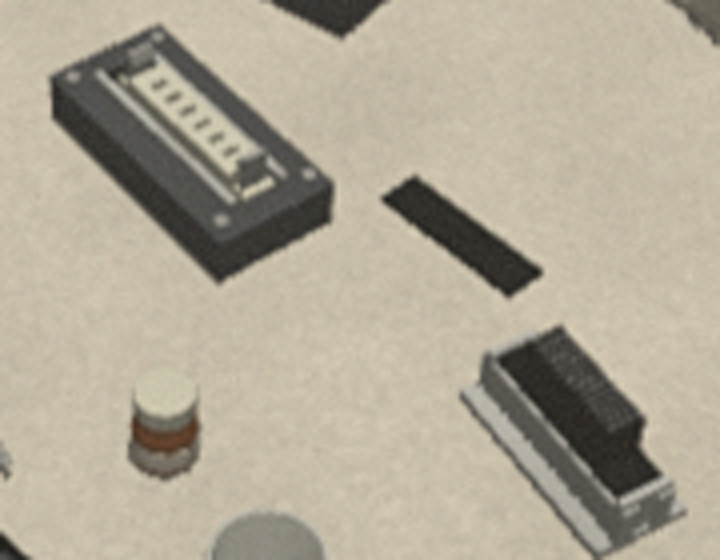

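View pics/side0.png

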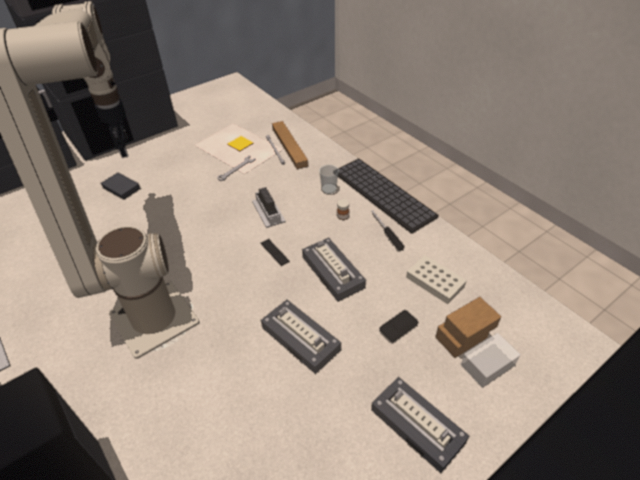

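The dark edge thing is only about 30 mm high and has no strip, so it is not a dock. Of the three docks in scene, (250,150) has y≈-0.66, (342,193) has y≈-0.30 and (318,246) has y≈-0.18. The last is farthest left (largest y), and the enlarged crop confirms its white slotted strip and catches. The module is in the stand at (413,318).

I'm moving above the module.

Request:
step_arm:
  rows:
    - [[-40,-15,0],8]
    - [[-90,-35,0],18]
    - [[-145,-56,0],28]
    - [[-200,-77,0],38]
    - [[-255,-98,0],48]
    - [[-310,-119,0],58]
    - [[-360,-138,0],68]
    - [[-395,-152,0],77]
    - [[-406,-156,0],82.8]
    - [[-406,-156,0],82.8]
    - [[-406,-156,0],82.8]
  claw: -1

```text
clock: 2.38
eef_pos: [0.501, 0.1784, 0.3039]
tool_rot: [0.785, 0.62, -0.0, -0.0]
ft_force: [-0.4, 0.2, -0.3]
grip_width: 0.0855
grasp_force: 0.0
```

```bash
cat >> h.py <<'E'
from scipy.spatial.transform import Rotation as R
def fit(W,c,r,zl,zh):
    m=(np.hypot(W[...,0]-c[0],W[...,1]-c[1])<r)&(W[...,2]>zl)&(W[...,2]<zh)
    p=W[m][:,:2].astype(np.float32)*1000
    (cx,cy),(w,h),ang=cv2.minAreaRect(p)
    q=cv2.boxPoints(((cx,cy),(w,h),ang)); e=q[1]-q[0] if np.linalg.norm(q[1]-q[0])>np.linalg.norm(q[2]-q[1]) else q[2]-q[1]
    print(len(p),'c',round(cx,1),round(cy,1),'size',round(w,1),round(h,1),'yaw',round(np.degrees(np.arctan2(e[1],e[0]))%180,1),'z',np.round(np.median(W[m][:,2]),4))
def tool():
    o=bot.get_obs(); M=R.from_quat(o['tool_rot']).as_matrix()
    print('t',round(o['clock'],2),'pos',np.round(o['eef_pos']*1000,1),'y-yaw',round(np.degrees(np.arctan2(M[1,1],M[0,1])),2),'z',np.round(M[:,2],3),'F',np.round(o['ft_force'],1),'M',np.round(o['ft_torque'],2),'w',round(o['grip_width']*1000,1),o['grasp_force'])
    return o,M
E
python3 - <<'E'
from h import *
tool()
rgb,d,par,W=shot('wrist','w1.png'); np.savez('w1',rgb=rgb,d=d,W=W)
fit(W,(.502,.178),.09,.068,.085);fit(W,(.502,.178),.1,.034,.085);fit(W,(.502,.178),.1,.034,.048)
print(par)
E
```

```text
t 2.38 pos [501.  178.4 303.9] y-yaw -13.42 z [-0.  0. -1.] F [-0.4  0.2 -0.3] M [-0.   -0.03 -0.  ] w 85.5 0.0
3353 c 501.4 178.9 size 88.2 28.0 yaw 76.6 z 0.0767
6262 c 502.0 180.1 size 145.1 40.2 yaw 76.8 z 0.0752
2787 c 502.0 180.1 size 145.1 40.2 yaw 76.8 z 0.0418
{'fx': 371.64829954431775, 'fy': 371.64829954431775, 'cx': 317.97624403688013, 'cy': 242.06759829121776, 'pose': array([[ 9.72663197e-01,  2.19331840e-01,  7.62879401e-02,
         5.20426200e-01],
       [-2.32218501e-01,  9.19993922e-01,  3.15730505e-01,
         2.60448971e-01],
       [-9.34688756e-04, -3.24814913e-01,  9.45777140e-01,
         3.74189872e-01],
       [ 0.00000000e+00,  0.00000000e+00,  0.00000000e+00,
         1.00000000e+00]])}
```

View pics/w1.png

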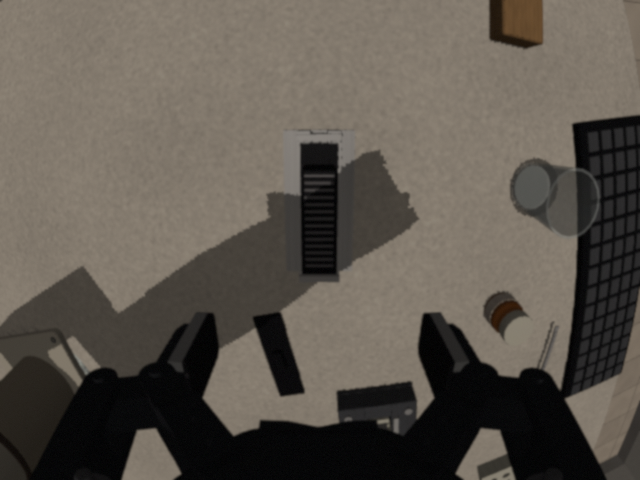

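Wrist view: the module is at (320,210), centred under the tool, and its 88 x 28 mm fit matches the given sizes. Descending and gripping.

Request:
step_arm:
  rows:
    - [[0.5,0,50],0]
    - [[0.5,0,105],0]
    - [[0.5,0,150],0]
    - [[0.5,0,175],0]
    - [[0.5,0,185],0]
    - [[0.5,0,185],0]

```text
clock: 3.18
eef_pos: [0.5013, 0.179, 0.119]
tool_rot: [0.785, 0.619, -0.0, -0.0]
ft_force: [0.8, 0.6, 0.5]
grip_width: 0.0854
grasp_force: 0.0
```

Request:
step_arm:
  rows:
    - [[0,0,0],0]
    - [[0,0,0],0]
    - [[0,0,0],0]
    - [[0,0,0],0]
    - [[0,0,0],0]
    - [[0,0,0],0]
    - [[0,0,0],0]
    - [[0,0,0],0]
  claw: 1

```text
clock: 4.18
eef_pos: [0.5022, 0.1787, 0.1198]
tool_rot: [0.785, 0.619, 0.001, 0.0]
ft_force: [-0.7, 0.1, 6.1]
grip_width: 0.027
grasp_force: 60.8
```

```bash
python3 -c "
from h import *
tool()"
```

```text
t 4.17 pos [502.2 178.7 119.8] y-yaw -13.53 z [ 0.002  0.001 -1.   ] F [-0.7  0.1  6.1] M [-0.04  0.22  0.05] w 27.0 60.77507257461548
```

Request:
step_arm:
  rows:
    - [[0,0,-3],0]
    - [[0,0,-10],0]
    - [[0,0,-25],0]
    - [[0,0,-50],0]
    - [[0,0,-85],0]
    - [[0,0,-120],0]
    - [[0,0,-145],0]
    - [[0,0,-150],0]
    - [[0,0,-150],0]

```text
clock: 5.3
eef_pos: [0.5014, 0.1784, 0.2689]
tool_rot: [0.785, 0.619, 0.0, 0.0]
ft_force: [0.1, -0.1, -1.0]
grip_width: 0.027
grasp_force: 60.0
```

Request:
step_arm:
  rows:
    - [[-30,6,0],0]
    - [[-80,16,0],-1]
    - [[-140,28,0],-2]
    - [[-200,41,0],-3]
    - [[-260,54,0],-4]
    - [[-320,67,0],-5]
    - [[-380,80,0],-6]
    - [[-435,92,0],-6.9]
    - [[-470,99,0],-6.9]
    - [[-487,103,0],-6.9]
    - [[-487,103,0],-6.9]
    - [[-487,103,0],-6.9]

```text
clock: 6.8
eef_pos: [0.4878, -0.3176, 0.2684]
tool_rot: [0.746, 0.666, 0.0, -0.001]
ft_force: [-0.1, -0.7, -2.2]
grip_width: 0.027
grasp_force: 59.9
```

Run:
```python
from h import *
tool()
rgb,d,par,W=shot('wrist','w2.png'); np.savez('w2',rgb=rgb,d=d,W=W)
fit(W,(.504,-.18),.13,.033,.045)
m=(np.hypot(W[...,0]-.504,W[...,1]+.18)<.12)&(W[...,2]>.048)
print(np.histogram(W[m][:,2],bins=np.arange(.048,.08,.002)))
fit(W,(.504,-.18),.08,.051,.058)
for n in ('scene','side'):
    _,_,_,V=shot(n); fit(V,(.488,-.319),.1,.215,.24); 
    fit(V,(.488,-.319),.1,.183,.193)
```

```text
t 6.8 pos [ 487.8 -317.6  268.4] y-yaw -6.54 z [-0.001  0.001 -1.   ] F [-0.1 -0.7 -2.2] M [0.04 0.   0.05] w 27.0 59.91279423236847
14597 c 500.1 -207.8 size 152.3 100.8 yaw 83.5 z 0.0404
(array([  34,   43,  217, 3170,  717,    2,    0,    5,   34,   34,   47,
        177,   64,    0,    0]), array([0.048, 0.05 , 0.052, 0.054, 0.056, 0.058, 0.06 , 0.062, 0.064,
       0.066, 0.068, 0.07 , 0.072, 0.074, 0.076, 0.078]))
4126 c 502.8 -185.1 size 92.3 30.7 yaw 83.6 z 0.0553
259 c 490.1 -312.0 size 79.2 57.8 yaw 57.7 z 0.2278
75 c 491.9 -320.4 size 129.3 34.2 yaw 88.6 z 0.1916
279 c 486.5 -324.9 size 82.0 59.6 yaw 56.9 z 0.2245
149 c 479.6 -320.5 size 34.5 128.7 yaw 91.9 z 0.1893
```

View pics/w2.png

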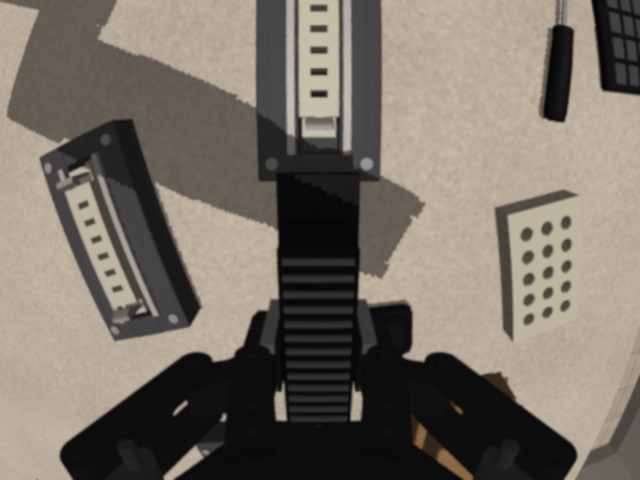

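Wrist view: the dock strip is at (318,60), with five slots at rows 94, 72, 50, 28 and 8 and the near catch at (320,127). The held module is at (318,300), with its flange end at row 173. I'll measure both in this one frame.

```bash
cat > m.py <<'E'
from h import *
def ray(par,u,v,z):
    x=(u-par['cx'])/par['fx'];y=(v-par['cy'])/par['fy'];r=np.hypot(x,y);s=np.tan(r)/r
    T=np.array(par['pose']);dr=T[:3,:3]@np.array([x*s,-y*s,-1.]);return T[:3,3]+dr*(z-T[2,3])/dr[2]
def slots(rgb,par,u0,u1,v0,v1,z=.055,thr=0.6):
    g=rgb.mean(2)[v0:v1,u0:u1]; b=(g<thr*np.percentile(g,80)).astype(np.uint8)
    n,l,st,c=cv2.connectedComponentsWithStats(b); out=[]
    for i in range(1,n):
        p=ray(par,c[i,0]+u0,c[i,1]+v0,z); out.append(p); print(np.round(c[i]+[u0,v0],1),st[i,2:],np.round(p*1000,1))
    return np.array(out)
E
python3 - <<'E'
from m import *
S=np.load('w2.npz');W=S['W'];rgb=S['rgb'];par=bot.camera_params('wrist');T=np.array(par['pose'])
slots(rgb,par,304,335,0,108)
o,M=tool(); p=o['eef_pos']
L=((W-p)@M)*1000  # tool coords
g=rgb.mean(2)
for a,b,n in ((40,50,'bodytop'),(74,82,'flangetop')):
    m=(L[...,2]>a)&(L[...,2]<b)&(abs(L[...,1])<25)&(abs(L[...,0])<90)
    q=L[m]; print(n,len(q),'x',np.round(np.percentile(q[:,0],[0.5,50,99.5]),1),'y',np.round(np.percentile(q[:,1],[.5,50,99.5]),1),'z',np.round(np.percentile(q[:,2],[2,50,98]),1))
    A=np.c_[q[:,:2],np.ones(len(q))];print(' plane',np.linalg.lstsq(A,q[:,2],rcond=None)[0].round(4))
E
```

```text
[318.4   7.5] [16  6 95] [ 507.8 -146.2   55. ]
[318.4  28.5] [16  6 95] [ 505.8 -163.4   55. ]
[318.5  49.5] [16  6 96] [ 503.9 -180.2   55. ]
[318.5  71.5] [16  6 96] [ 502.  -197.3   55. ]
[318.5  93.5] [16  6 96] [ 500.  -214.2   55. ]
t 6.95 pos [ 488.1 -317.6  269.1] y-yaw -6.51 z [-0.  0. -1.] F [ 0.4  0.1 -2.5] M [-0.   -0.04 -0.01] w 26.9 59.912434816360474
bodytop 14512 x [-36.9  11.9  44. ] y [-22.9  -0.5  22.9] z [41.7 43.8 48.3]
 plane [1.1200e-02 3.6000e-03 4.3735e+01]
flangetop 4253 x [36.3 52.6 62.6] y [-17.5  -0.5  16.2] z [76.3 78.1 79.9]
 plane [2.51000e-02 2.90000e-03 7.67869e+01]
```

Request:
step_arm:
  rows:
    - [[20,0,0],0]
    - [[60,0.2,0],0]
    - [[105,0.4,0],0]
    - [[135,0.6,20],0]
    - [[146.5,0.6,55],0]
    - [[146.5,0.6,80],0]
    - [[146.5,0.6,95],0]
    - [[146.5,0.6,97],0]
    - [[146.5,0.6,97],0]
    - [[146.5,0.6,97],0]

```text
clock: 8.2
eef_pos: [0.506, -0.174, 0.1731]
tool_rot: [0.747, 0.665, 0.001, 0.001]
ft_force: [1.0, -0.1, -2.5]
grip_width: 0.027
grasp_force: 59.9
```

Run:
```python
from h import *
tool()
ims=[]
for n in ('scene','side'):
    par=bot.camera_params(n);rgb,d=bot.camera(n)
    T=np.array(par['pose']);c=T[:3,:3].T@(np.array([.505,-.172,.07])-T[:3,3])
    u=int(par['cx']-par['fx']*c[0]/c[2]);v=int(par['cy']+par['fy']*c[1]/c[2])
    ims.append(cv2.resize(rgb[v-45:v+45,u-45:u+45],(400,400),interpolation=cv2.INTER_CUBIC))
cv2.imwrite('pics/c3.png',np.hstack(ims)[:,:,::-1])
```

```text
t 8.2 pos [ 506.  -174.   173.1] y-yaw -6.65 z [ 0.002 -0.001 -1.   ] F [ 1.  -0.1 -2.5] M [ 0.04 -0.04  0.05] w 27.0 59.891783595085144
```

View pics/c3.png

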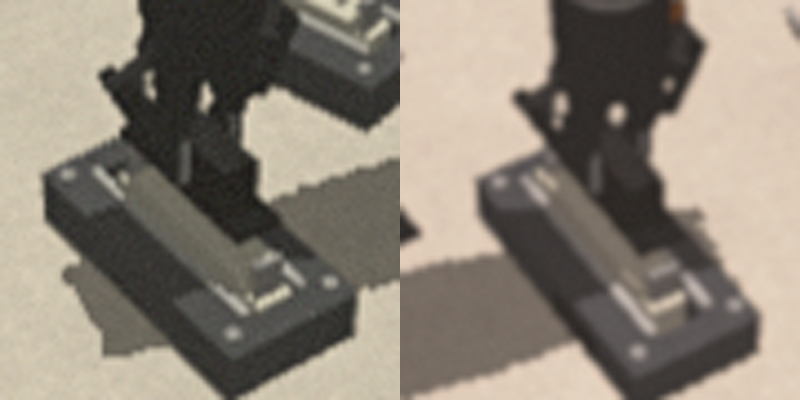

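The pictures show the module over the strip between both catches, with the flange clear. Correcting by about 1 mm and then feeling downward.

Request:
step_arm:
  rows:
    - [[0,0,3],0]
    - [[0,0,6],0]
    - [[0,0,6],0]
    - [[0,0,6],0]

```text
clock: 8.8
eef_pos: [0.5053, -0.1736, 0.1658]
tool_rot: [0.747, 0.665, -0.0, -0.0]
ft_force: [-0.2, 0.5, -2.1]
grip_width: 0.0271
grasp_force: 59.9
```

Request:
step_arm:
  rows:
    - [[1,0,2],0]
    - [[1,0,2],0]
    - [[1,0,2],0]

```text
clock: 9.18
eef_pos: [0.5054, -0.1726, 0.1639]
tool_rot: [0.747, 0.665, -0.0, 0.0]
ft_force: [0.3, -0.2, -2.4]
grip_width: 0.0272
grasp_force: 59.9
```

Request:
step_arm:
  rows:
    - [[0,0,1],0]
    - [[0,0,2],0]
    - [[0,0,2],0]
    - [[0,0,2],0]

```text
clock: 9.68
eef_pos: [0.5054, -0.1727, 0.1619]
tool_rot: [0.747, 0.665, -0.0, 0.0]
ft_force: [-0.0, 0.2, -1.7]
grip_width: 0.0272
grasp_force: 59.9
```

Request:
step_arm:
  rows:
    - [[0.5,0,0.5],0]
    - [[0.5,0,1],0]
    - [[0.5,0,1.5],0]
    - [[0.5,0,1.5],0]

```text
clock: 10.18
eef_pos: [0.5055, -0.1721, 0.1604]
tool_rot: [0.747, 0.665, -0.0, -0.0]
ft_force: [0.2, -0.3, -2.7]
grip_width: 0.027
grasp_force: 59.9
```

Request:
step_arm:
  rows:
    - [[0,0,0.5],0]
    - [[0,0,1],0]
    - [[0,0,1],0]
    - [[0,0,1],0]

```text
clock: 10.68
eef_pos: [0.5055, -0.1721, 0.1594]
tool_rot: [0.747, 0.665, -0.0, 0.0]
ft_force: [-0.2, -0.4, -1.5]
grip_width: 0.0266
grasp_force: 59.9
```

Request:
step_arm:
  rows:
    - [[0,0,0.5],0]
    - [[0,0,1],0]
    - [[0,0,1],0]
    - [[0,0,1],0]

```text
clock: 11.18
eef_pos: [0.5055, -0.1721, 0.1584]
tool_rot: [0.747, 0.665, -0.0, -0.0]
ft_force: [-0.6, -0.2, -1.9]
grip_width: 0.0267
grasp_force: 59.9
```

Request:
step_arm:
  rows:
    - [[0,0,0.5],0]
    - [[0,0,1],0]
    - [[0,0,1],0]

```text
clock: 11.55
eef_pos: [0.5054, -0.1721, 0.1573]
tool_rot: [0.747, 0.665, -0.0, -0.0]
ft_force: [0.3, 0.1, -2.0]
grip_width: 0.0273
grasp_force: 59.9
```

Request:
step_arm:
  rows:
    - [[0,0,0.5],0]
    - [[0,0,1],0]
    - [[0,0,1],0]

```text
clock: 11.92
eef_pos: [0.5054, -0.1721, 0.1563]
tool_rot: [0.747, 0.665, -0.0, -0.0]
ft_force: [-0.2, -0.0, -1.2]
grip_width: 0.0271
grasp_force: 59.9
```

Request:
step_arm:
  rows:
    - [[0,0,0.5],0]
    - [[0,0,1],0]
    - [[0,0,1],0]

```text
clock: 12.3
eef_pos: [0.5054, -0.1721, 0.1553]
tool_rot: [0.747, 0.665, -0.0, -0.0]
ft_force: [0.8, 0.0, -2.1]
grip_width: 0.0271
grasp_force: 59.9
```

No contact 3–4 mm below the expected touch height, so the blades are probably entering. Continuing.

Request:
step_arm:
  rows:
    - [[0,0,0.7],0]
    - [[0,0,1.4],0]
    - [[0,0,2],0]
    - [[0,0,2],0]

```text
clock: 12.8
eef_pos: [0.5054, -0.1721, 0.1533]
tool_rot: [0.747, 0.665, -0.0, -0.0]
ft_force: [0.1, 0.6, -1.3]
grip_width: 0.0271
grasp_force: 59.9
```

Request:
step_arm:
  rows:
    - [[0,0,0.7],0]
    - [[0,0,1.4],0]
    - [[0,0,2],0]
    - [[0,0,2],0]

```text
clock: 13.3
eef_pos: [0.5057, -0.1719, 0.1516]
tool_rot: [0.747, 0.665, 0.0, 0.0]
ft_force: [-0.2, 1.6, 0.4]
grip_width: 0.027
grasp_force: 60.1
```

Request:
step_arm:
  rows:
    - [[0,0,0.7],0]
    - [[0,0,1.4],0]
    - [[0,0,2],0]
    - [[0,0,2],0]

```text
clock: 13.8
eef_pos: [0.5057, -0.1723, 0.1497]
tool_rot: [0.747, 0.665, 0.0, 0.0]
ft_force: [-0.3, 1.3, 2.7]
grip_width: 0.0272
grasp_force: 60.4
```

Request:
step_arm:
  rows:
    - [[0,0,0.5],0]
    - [[0,0,1],0]
    - [[0,0,1],0]

```text
clock: 14.18
eef_pos: [0.5058, -0.1724, 0.1487]
tool_rot: [0.747, 0.665, 0.0, 0.001]
ft_force: [0.3, 1.0, 5.0]
grip_width: 0.0271
grasp_force: 60.6
```

Request:
step_arm:
  rows:
    - [[0,0,0.5],0]
    - [[0,0,1],0]
    - [[0,0,1],0]

```text
clock: 14.55
eef_pos: [0.5058, -0.1724, 0.1476]
tool_rot: [0.747, 0.665, 0.0, 0.0]
ft_force: [1.1, 1.2, 4.8]
grip_width: 0.027
grasp_force: 60.7
```

Request:
step_arm:
  rows:
    - [[0,0,0.5],0]
    - [[0,0,1],0]
    - [[0,0,1],0]

```text
clock: 14.92
eef_pos: [0.5054, -0.1721, 0.1458]
tool_rot: [0.747, 0.665, -0.0, -0.0]
ft_force: [1.9, 0.7, 1.1]
grip_width: 0.027
grasp_force: 60.1
```

Request:
step_arm:
  rows:
    - [[0,0,0.7],0]
    - [[0,0,1.4],0]
    - [[0,0,2],0]
    - [[0,0,2],0]

```text
clock: 15.42
eef_pos: [0.5051, -0.1721, 0.144]
tool_rot: [0.747, 0.665, -0.0, -0.0]
ft_force: [-0.4, 0.2, -0.8]
grip_width: 0.0272
grasp_force: 60.2
```

Request:
step_arm:
  rows:
    - [[0,0,0.7],0]
    - [[0,0,1.4],0]
    - [[0,0,2],0]
    - [[0,0,2],0]

```text
clock: 15.92
eef_pos: [0.5054, -0.1721, 0.1423]
tool_rot: [0.747, 0.665, -0.0, -0.0]
ft_force: [-0.9, 0.2, 0.2]
grip_width: 0.027
grasp_force: 60.2
```

Request:
step_arm:
  rows:
    - [[0,0,0.5],0]
    - [[0,0,1],0]
    - [[0,0,1],0]

```text
clock: 16.3
eef_pos: [0.5055, -0.1721, 0.1414]
tool_rot: [0.747, 0.665, 0.0, 0.0]
ft_force: [-0.3, 0.4, 0.9]
grip_width: 0.0272
grasp_force: 60.3
```

Request:
step_arm:
  rows:
    - [[0,0,0.5],0]
    - [[0,0,0.5],0]
    - [[0,0,0.5],0]

```text
clock: 16.68
eef_pos: [0.5056, -0.1721, 0.1409]
tool_rot: [0.747, 0.665, 0.0, 0.0]
ft_force: [-0.2, 0.2, 0.5]
grip_width: 0.0271
grasp_force: 60.3
```

Request:
step_arm:
  rows:
    - [[0,0,0.5],0]
    - [[0,0,0.5],0]
    - [[0,0,0.5],0]

```text
clock: 17.05
eef_pos: [0.5056, -0.1722, 0.1404]
tool_rot: [0.747, 0.665, 0.0, 0.0]
ft_force: [0.4, 0.2, 0.6]
grip_width: 0.0269
grasp_force: 60.3
```

Request:
step_arm:
  rows:
    - [[0,0,0.5],0]
    - [[0,0,0.5],0]
    - [[0,0,0.5],0]

```text
clock: 17.42
eef_pos: [0.5049, -0.1721, 0.1393]
tool_rot: [0.747, 0.665, -0.001, -0.001]
ft_force: [0.3, -0.1, -2.1]
grip_width: 0.0269
grasp_force: 59.9
```

Request:
step_arm:
  rows:
    - [[0,0,0.5],0]
    - [[0,0,0.5],0]
    - [[0,0,0.5],0]

```text
clock: 17.8
eef_pos: [0.5054, -0.1722, 0.1393]
tool_rot: [0.747, 0.665, -0.0, -0.0]
ft_force: [0.2, 0.3, -2.6]
grip_width: 0.0269
grasp_force: 59.9
```

Upward force dropped to baseline at 139.3 mm, so the catches have snapped. Pressing gently until seated.

Request:
step_arm:
  rows:
    - [[0,0,0.5],0]
    - [[0,0,0.5],0]
    - [[0,0,0.5],0]

```text
clock: 18.18
eef_pos: [0.5055, -0.1721, 0.1389]
tool_rot: [0.747, 0.665, 0.0, 0.0]
ft_force: [0.7, -0.4, -1.9]
grip_width: 0.0273
grasp_force: 59.9
```

Request:
step_arm:
  rows:
    - [[0,0,0.4],0]
    - [[0,0,0.4],0]
    - [[0,0,0.4],0]

```text
clock: 18.55
eef_pos: [0.5055, -0.1721, 0.1388]
tool_rot: [0.747, 0.665, 0.0, 0.0]
ft_force: [-1.6, 0.9, 0.9]
grip_width: 0.0268
grasp_force: 60.3
```

Request:
step_arm:
  rows:
    - [[0,0,0.3],0]
    - [[0,0,0.3],0]
    - [[0,0,0.3],0]

```text
clock: 18.92
eef_pos: [0.5055, -0.1722, 0.1388]
tool_rot: [0.747, 0.665, 0.0, 0.0]
ft_force: [-2.3, -0.1, 5.1]
grip_width: 0.0271
grasp_force: 60.8
```

Request:
step_arm:
  rows:
    - [[0,0,0.3],0]
    - [[0,0,0.3],0]
    - [[0,0,0.3],0]

```text
clock: 19.3
eef_pos: [0.5055, -0.1722, 0.1388]
tool_rot: [0.747, 0.665, 0.0, 0.0]
ft_force: [-3.4, 0.6, 7.5]
grip_width: 0.027
grasp_force: 61.1
```

Seated at about 10 N with a hard stop. Relieving the press, opening and retreating.

Request:
step_arm:
  rows:
    - [[0,0,-0.5],0]
    - [[0,0,-0.5],0]
    - [[0,0,-0.5],0]

```text
clock: 19.68
eef_pos: [0.5055, -0.1722, 0.1388]
tool_rot: [0.747, 0.665, 0.0, 0.0]
ft_force: [-2.5, 0.9, 5.5]
grip_width: 0.0271
grasp_force: 60.8
```

Request:
step_arm:
  rows:
    - [[0,0,0],0]
    - [[0,0,0],0]
    - [[0,0,0],0]
    - [[0,0,0],0]
    - [[0,0,0],0]
    - [[0,0,0],0]
    - [[0,0,0],0]
    - [[0,0,0],0]
  claw: -1

```text
clock: 20.68
eef_pos: [0.5055, -0.1721, 0.1384]
tool_rot: [0.747, 0.665, -0.0, -0.0]
ft_force: [0.6, 0.3, -0.2]
grip_width: 0.0853
grasp_force: 0.0
```

Request:
step_arm:
  rows:
    - [[0,0,-5],0]
    - [[0,0,-20],0]
    - [[0,0,-60],0]
    - [[0,0,-110],0]
    - [[-30,0,-130],0]
    - [[-80,0,-130],0]
    - [[-130,0,-130],0]
    - [[-145,0,-130],0]
    - [[-145,0,-130],0]
    - [[-145,0,-130],0]

```text
clock: 21.92
eef_pos: [0.4889, -0.315, 0.2687]
tool_rot: [0.746, 0.665, 0.0, -0.0]
ft_force: [1.3, 0.2, -0.4]
grip_width: 0.0854
grasp_force: 0.0
```

Run:
```python
from m import *
tool()
rgb,d,par,W=shot('wrist','w4.png')
fit(W,(.505,-.172),.09,.085,.105)
fit(W,(.505,-.172),.075,.0575,.066)
T=np.array([.505,-.172,0]);L=W-T;ax=np.array([.1134,.9935,0]);s=L@ax;t=L@np.array([.9935,-.1134,0])
for z0 in range(44,76,4):
    m=(abs(t)<.02)&(abs(s)<.09)&(W[...,2]>z0/1e3)&(W[...,2]<(z0+4)/1e3)
    if m.sum(): print(z0,m.sum(),np.round(np.percentile(s[m],[1,99])*1000,1))
m=(abs(t)<.015)&(abs(s)>.046)&(abs(s)<.059)
for sg in (-1,1):
    k=m&(s*sg>0)&(W[...,2]>.05); print('flange top z',sg,k.sum(),np.round(np.median(W[k][:,2]),4) if k.sum() else '')
a=[]
for n in ('scene','side'):
    p=bot.camera_params(n);r,_,_,_=shot(n)
    Q=np.array(p['pose']);c=Q[:3,:3].T@(np.array([.505,-.172,.07])-Q[:3,3])
    u=int(p['cx']-p['fx']*c[0]/c[2]);v=int(p['cy']+p['fy']*c[1]/c[2])
    a.append(cv2.resize(r[v-45:v+45,u-45:u+45],(300,300),interpolation=cv2.INTER_CUBIC))
big=cv2.resize(rgb[:375,70:570],(400,300)) 
cv2.imwrite('pics/c5.png',np.vstack([np.hstack(a),np.hstack([big,np.zeros((300,200,3),np.uint8)])])[:,:,::-1])
```

```text
t 21.93 pos [ 488.9 -315.   268.7] y-yaw -6.56 z [ 0.     0.001 -1.   ] F [ 1.3  0.2 -0.4] M [-0.02 -0.01  0.  ] w 85.4 0.0
4206 c 504.2 -183.0 size 66.8 27.9 yaw 83.5 z 0.0955
1451 c 503.8 -186.3 size 95.7 34.5 yaw 83.4 z 0.0614
44 571 [-87.8  36.1]
56 45 [-61.9  29.4]
60 1364 [-62.2  29.9]
64 86 [-62.3 -44.4]
68 197 [-68.7 -62.2]
72 75 [-68.6 -44.2]
flange top z -1 696 0.0613
flange top z 1 0
```

View pics/c5.png

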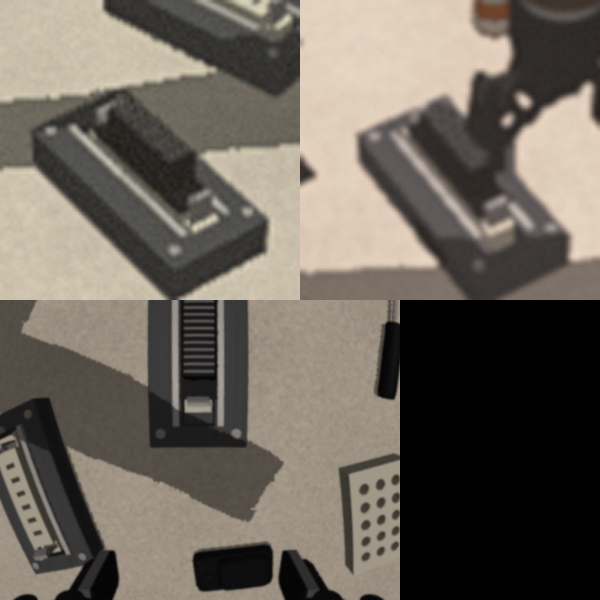

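The pictures show the module standing level in the strip, with a catch over each visible flange end. The flange top measures 61.3 mm against 61 mm expected, and the gripper is clear. Handing in.

```bash
python3 -c "
from workcell import bot
print(bot.job_done())"
```

```text
the job is handed in; nothing more can be done
None
```

The module is plugged into the leftmost dock and released, and the job is handed in. The near flange end measured flush, but the far end and far catch were only inferred from the snap in the force reading and the hard stop; no verdict came back.

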